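# Sweep the loose jug caps off the prep board into the scrap pan

## Robot

A 6-joint arm with a two-finger parallel gripper is mounted at the origin on the work surface. World frame = base frame: x ahead of the robot, y to its left, z up, the work surface at z = 0. Lengths are in m, angles in rad, forces in N, time in s.
With the tool pointing down it reaches from about 0.325 to 0.85 m from the base axis. Payload 4.4 kg.
Tool frame: the origin (TCP) lies at the very end of the fingers, on their centre line; the grasp point (between the pads) lies 19 mm behind it (tcp_to_grasp is the distance from the TCP to the grasp point, in m); y points along the fingers, z is the direction in which the jaws open and shut, and the axes are right-handed (so a half turn about y gives the same grasp; the last joint's range is limited). The gripper opens to 94 mm and grips with 3 to 60 N. Pads are 16 mm wide; open, the fingers measure 119 mm over their backs; the gripper's body (75 mm by 177 mm) begins 78 mm behind the grasp point.
Start: joints at [1.065, 0.207, 1.542, -0, 1.393, -0.15], TCP at [0.2, 0.539, 0.205] pointing down, gripper open.
Joint ranges: [-2.73, 2.73], [-0.86, 2.22], [0.23, 2.46], [-1.11, 4.25], [0.08, 2.63], [-2.82, 2.82]. Speed limits (rad/s): [2.79, 2.79, 3.14, 3.14, 3.14, 3.14].

## Interface

Orientations are given as a unit quaternion [x, y, z, w].
In Python, from workcell import * gives the robot as it stands. The module is installed in compiled form; this text tells all that it offers.
- The arm moves only by the tool jog_arm, never from a script. Its argument "series" is a list of rows, each a list of 6 numbers: the shift along the world's x, y, z in units of 50 mm (1.0 is 50 mm), then the turn, a rotation vector about the world's x, y, z in degrees. A call has exactly 8 rows; each row shifts and turns the commanded pose from where the row before left it; what a row does not reach is not made up. A row lasts 1/8 s, in which the tool goes at most 62.5 mm and 10.7 degrees, less where a joint would pass 70% of its speed; a pose out of reach is approached as far as the arm can. A call is refused whole if a number of a shift passes 1 or a number of a turn 10.7, either way. A call with a gripper value outside its range is refused whole. "gripper" is the opening, from 0 (shut) to 1 (fully open), set as the call begins (left out, the last holds). The fingers move at their own pace and stop on an object; "squeeze" is the grip in N (left out, the last holds). Time passes only in rows, so rows that do not move let the fingers close, or fill a call up. It gives the time, the measured TCP pose, the force and the opening at its end, in the units of the state.
- observe(): the state, without advancing time (a new reading comes with each control period).
- grab_frame(name): name is "side" or "top"; returns a dict with "color" (480x640x3 uint8, blue, green, red), "fovy" (degrees; the focal length in pixels is half the picture's height over the tangent of half this angle, whatever the lens; pixels are square), "cx", "cy" (the principal point, pixels), "world_from_camera" (4x4, takes a point from camera to world coordinates). Camera axes: x right, y up, looking along -z (the intrinsics and any distortion apply to the point x, -y, -z); pixel columns grow to the right and rows downward; lengths in m; the calibration is good to about 2 mm. A picture is of the moment at which its call begins. There is no depth.
- finish_job(): hands the job in, once; it reports no verdict.
The state is a dict: "time": time; "joint_pos": joint angles; "qvel": joint speeds; "effort": joint torques, N m; "tcp_pos": TCP position; "tool_rot": TCP orientation; "contact_force": force on the tool from outside, world axes, zero at the start; "moment": the same for the moment, N m; "gripper_width": finger opening in m.
Only numpy, scipy, OpenCV 4.12 (cv2) and the standard library are available. Lean on these libraries where they do the work, as an engineer would, in place of code of your own. Each camera call takes 0.05 s, during which the arm holds its last target.

## Task

With your fingertips, sweep the three loose jug caps along the raised prep board and off its open end into the plain, undivided scrap pan; the pan with cross walls at the other end gets none. Only push the caps, do not pick any of them up or carry them, and leave the jar, the ramekin, the timer, the canister and the mug standing where they are. Finish with the hand clear of everything.

Things in the scene. Friction and masses are not known exactly. Their poses are not given: they have to be found in the camera images.
- board: raised wooden prep board on four short steel legs, fixed to the bench. Its top surface is flat, 70 mm above the bench, 280 mm along its x and 320 mm along its y. Origin on the bench under the board's centre; z up. A rim 6 mm thick stands 10 mm above the top along the two long edges (x = -140 to -134 mm and x = 134 to 140 mm); the two ends at y = -160 mm and y = +160 mm are open, without rim. A pan stands below each open end.
- scrap_pan: the target: plain open grey plastic pan without cross walls, outside 270 mm along its x, 160 mm along its y, 50 mm high, walls and floor 4 mm; fixed. Origin at the centre of its underside, on the bench; axes parallel to the board's. Its rim lies 20 mm below the board's top and tucks 8 mm under the board's end, so what is pushed off the end falls in. It stands at the board's +y end or its -y end (origin 232 mm from the board's), changing from start to start.
- divided_pan: the pan to leave empty: same size, material and mounting as the scrap pan, but split into six compartments by cross walls; at the board's other end.
- cap1_center (a point): loose white plastic jug cap, a solid disc 44 mm across and 18 mm high with a finely ribbed side (ribs stand out under 1 mm), about 15 g, lying flat on the board; this point is its centre, 9 mm above its underside. It slides with light friction and does not roll. It starts in the board's near strip (board x -90 to -70 mm), in its -y half.
- cap2_center (a point): loose white plastic jug cap, a solid disc 44 mm across and 18 mm high with a finely ribbed side (ribs stand out under 1 mm), about 15 g, lying flat on the board; this point is its centre, 9 mm above its underside. It slides with light friction and does not roll. It starts in the board's near strip (board x -90 to -70 mm), in its +y half; at least 100 mm from cap1.
- cap3_center (a point): loose white plastic jug cap, a solid disc 44 mm across and 18 mm high with a finely ribbed side (ribs stand out under 1 mm), about 15 g, lying flat on the board; this point is its centre, 9 mm above its underside. It slides with light friction and does not roll. It starts in the board's far strip (board x 70 to 90 mm), within 100 mm of the middle along y.
- jar: small closed glass jar with a steel lid, 52 mm across, 55 mm high, standing in the board's middle strip (within 6 mm of board x = 0). Origin at the centre of its underside. Leave alone.
- ramekin: small white ceramic cup, 60 mm across, 36 mm high, in the board's middle strip. Origin at the centre of its underside. Leave alone.
- timer: steel kitchen timer, round, 56 mm across at the foot, narrowing to 32 mm at the top, 52 mm high, in the board's middle strip. Origin at the centre of its underside. Leave alone.
- canister: white canister, 70 mm across, 110 mm high, on the bench to the left of the board and pans. Origin at the centre of its underside. Leave alone.
- mug: white mug, 80 mm across, 90 mm high, on the bench to the right of the board and pans. Origin at the centre of its underside. Leave alone.
Mind the look-alikes: they are no part of the job. What is shaped like the part that bears cap3_center but pink or turquoise is not meant.

How it is judged:
At the end, for the whole second after the job is handed in: All three caps lie at rest inside the plain scrap pan (each centre within its inner walls and below its rim), and the jar, ramekin and timer still stand on the board within 15 mm of where they were, the canister and mug within 20 mm (x of cap1_center in the frame of scrap_pan between -0.128 and 0.128 m and y of cap1_center in the frame of scrap_pan between -0.073 and 0.073 m and z of each of cap1_center, cap2_center, cap3_center in the frame of scrap_pan below 0.046 m and linear speed of each of cap1, cap2, cap3 below 0.03 m/s and x of cap2_center in the frame of scrap_pan between -0.128 and 0.128 m and y of cap2_center in the frame of scrap_pan between -0.073 and 0.073 m and x of cap3_center in the frame of scrap_pan between -0.128 and 0.128 m and y of cap3_center in the frame of scrap_pan between -0.073 and 0.073 m and distance of each of jar, ramekin, timer from where it was at the start of the episode below 0.015 m and angle between each of jar, ramekin, timer's own z axis and vertical below 0.2 rad and distance of each of canister, mug from where it was at the start of the episode below 0.02 m); the robot touches nothing.
It fails at once if a cap is lifted off the board (its centre more than 30 mm above where it lies on the board) (height (world z) of any of cap1_center, cap2_center, cap3_center above 0.109 m).
It fails at once if a cap is carried by the fingers out past the end of the board (centre 40 mm beyond the end, still at board height and touching the fingers) (((y of cap1_center in the frame of board above 0.2 m or y of cap1_center in the frame of board below -0.2 m) and height (world z) of cap1_center above 0.075 m and contact force between cap1 and the fingers above 0.3 N) or ((y of cap2_center in the frame of board above 0.2 m or y of cap2_center in the frame of board below -0.2 m) and height (world z) of cap2_center above 0.075 m and contact force between cap2 and the fingers above 0.3 N) or ((y of cap3_center in the frame of board above 0.2 m or y of cap3_center in the frame of board below -0.2 m) and height (world z) of cap3_center above 0.075 m and contact force between cap3 and the fingers above 0.3 N)).
It fails at once if the jar, ramekin or timer on the board is shifted more than 15 mm or tipped (distance of any of jar, ramekin, timer from where it was at the start of the episode above 0.015 m or angle between any of jar, ramekin, timer's own z axis and vertical above 0.2 rad).
It fails at once if the canister or mug on the bench is shifted more than 20 mm (distance of any of canister, mug from where it was at the start of the episode above 0.02 m).
It also fails if it takes over 58 s, if anything falls off the work surface, if the arm or the gripper's body presses on something with over 40 N, if the wrist force passes 120 N, or if a joint passes its speed limit or range.

## Working session

There is one attempt and no reset: what is moved stays moved. The work goes in short steps, Python scripts to look and compute and a tool call to move; the robot and the scene stay as the last step left them, time stands still between calls to the robot, and variables do not carry over. Pictures are saved under pics/ and viewed, and the job is handed in when it is done.

Besides the shell and the picture viewer there is one more tool, called in YAML: its name, and indented under it one key for each argument. jog_arm: Moves the arm, as the interface text tells. Its arguments: {"type":"object","properties":{"series":{"type":"array"},"gripper":{"type":"number"},"squeeze":{"type":"number"}},"required":["series"]}

```bash
mkdir -p pics
python3 - <<'E'
from workcell import *
import cv2
s=observe(); print(s)
for n in("side","top"):
    f=grab_frame(n); cv2.imwrite(f"pics/{n}0.png",f["color"]); print(n,{k:v for k,v in f.items() if k!="color"})
E
```

```text
{'time': 0.0, 'joint_pos': array([ 1.06449151e+00,  2.07410226e-01,  1.54290708e+00, -1.92917044e-05,
        1.39348385e+00, -1.50476432e-01]), 'qvel': array([-0.00072396, -0.00045909, -0.00071495, -0.00079551, -0.00057468,
       -0.00155024]), 'effort': array([ 1.54438626e-04, -3.70897722e+01, -2.81408590e+01,  6.96437596e-02,
        3.64807632e-02, -1.93489154e-04]), 'tcp_pos': array([0.19993064, 0.53828621, 0.20431858]), 'tool_rot': array([ 0.69668614, -0.1253859 ,  0.12489495, -0.69520361]), 'contact_force': array([0.4237982 , 0.10404636, 1.01347398]), 'moment': array([ 0.04661408, -0.00289055, -0.03291493]), 'gripper_width': 0.09411224664746916}
side {'fovy': 45.44419804916552, 'cx': 315.47869145344725, 'cy': 241.98619290211727, 'world_from_camera': array([[-0.97533948,  0.14707645, -0.16456434,  0.46837085],
       [-0.22045946, -0.684724  ,  0.69465867,  0.85405577],
       [-0.01051322,  0.71380779,  0.70026274,  0.93682369],
       [ 0.        ,  0.        ,  0.        ,  1.        ]])}
top {'fovy': 42.9463774043754, 'cx': 315.4108868177089, 'cy': 236.313343577058, 'world_from_camera': array([[-2.93071349e-02,  9.75774391e-01, -2.16807357e-01,
         2.98552049e-01],
       [-9.99551353e-01, -2.99497723e-02,  3.21786162e-04,
        -9.07736391e-04],
       [-6.17934028e-03,  2.16719518e-01,  9.76214355e-01,
         1.77699284e+00],
       [ 0.00000000e+00,  0.00000000e+00,  0.00000000e+00,
         1.00000000e+00]])}
```

View pics/top0.png

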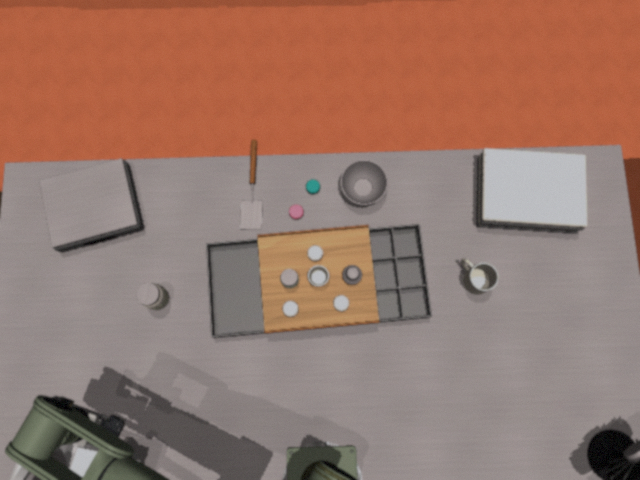

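View pics/side0.png

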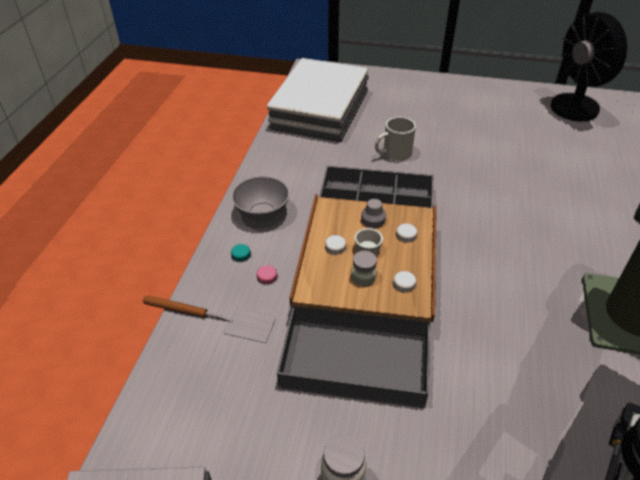

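The top view shows the plain scrap pan on the left (world +y), about px (237,288), and the divided pan on the right at (400,275). The candidates are:
- **White caps:** near strip (290,309) and (341,303), far strip (315,254). These are the ones to push.
- **Not caps:** pink disc (296,212), turquoise disc (313,187), white ramekin (318,276), jar lid (290,277), timer (352,273) and canister top (152,295).

Next I'll measure positions and check a close crop.

```bash
cat > h.py <<'E'
import numpy as np, cv2
def ray(f,u,v):
    fl=240/np.tan(np.radians(f["fovy"])/2); T=f["world_from_camera"]
    d=T[:3,:3]@np.array([(u-f["cx"])/fl,-(v-f["cy"])/fl,-1.]); return T[:3,3],d
def onz(f,u,v,z):
    o,d=ray(f,u,v); return o+d*(z-o[2])/d[2]
def proj(f,p):
    fl=240/np.tan(np.radians(f["fovy"])/2); T=f["world_from_camera"]
    c=T[:3,:3].T@(np.array(p)-T[:3,3]); return f["cx"]+fl*c[0]/-c[2], f["cy"]-fl*c[1]/-c[2]
def blobs(f,z,thr=None,lo=30):
    im=f["color"]; hsv=cv2.cvtColor(im,cv2.COLOR_BGR2HSV)
    m=((hsv[...,2]>(thr or 175))&(hsv[...,1]<50)).astype(np.uint8)
    n,l,s,c=cv2.connectedComponentsWithStats(m)
    return [(s[i,4],c[i].round(1),onz(f,*c[i],z).round(4)) for i in range(1,n) if lo<s[i,4]<900]
def wood(f):
    hsv=cv2.cvtColor(f["color"],cv2.COLOR_BGR2HSV)
    m=((hsv[...,0]>10)&(hsv[...,0]<25)&(hsv[...,1]>80)&(hsv[...,2]>120)).astype(np.uint8)
    cs,_=cv2.findContours(m,0,2); c=max([c for c in cs if 150<cv2.boundingRect(c)[1]],key=cv2.contourArea)
    return c
E
python3 - <<'E'
from workcell import *
from h import *
for n in("side","top"):
    f=grab_frame(n); print(n)
    for b in blobs(f,.088,185): print(*b)
    c=wood(f); r=cv2.minAreaRect(c); 
    pts=np.array([onz(f,*p[0],.075)[:2] for p in c]).astype(np.float32)
    R=cv2.minAreaRect(pts*1000); print("board",R, cv2.boxPoints(R).round(0).tolist())
    x,y,w,h=cv2.boundingRect(c); cr=f["color"][y-30:y+h+30,x-60:x+w+60]; k=3 if n=="top" else 2.5
    cr=cv2.resize(cr,None,fx=k,fy=k,interpolation=2); cv2.imwrite(f"pics/crop_{n}.png",cr[:600,:800]); print(x-60,y-30,k)
E
```

```text
side
192 [406.6 229.7] [ 0.4839 -0.0661  0.088 ]
203 [335.2 241.5] [0.6273 0.0018 0.088 ]
57 [367.6 244.2] [ 0.5591 -0.0046  0.088 ]
249 [404.6 278.2] [0.4724 0.075  0.088 ]
board ((556.8951416015625, 1.5518646240234375), (280.260498046875, 320.59844970703125), 3.6536245346069336) [[407.0, 153.0], [427.0, -167.0], [707.0, -149.0], [687.0, 170.0]]
231 167 2.5
top
100 [314.8 252.1] [0.6283 0.0016 0.088 ]
131 [477.5 278.2] [ 0.5401 -0.4496  0.088 ]
99 [318.1 276.8] [ 0.5575 -0.0056  0.088 ]
108 [341.1 302.3] [ 0.4843 -0.067   0.088 ]
108 [290. 308.] [0.4728 0.0746 0.088 ]
351 [ 81.7 460.4] [0.0896 0.6301 0.088 ]
board ((557.8722534179688, -2.203765869140625), (279.6119689941406, 320.5157165527344), 3.6387956142425537) [[408.0, 149.0], [429.0, -171.0], [708.0, -153.0], [687.0, 167.0]]
197 195 3
```

View pics/crop_top.png

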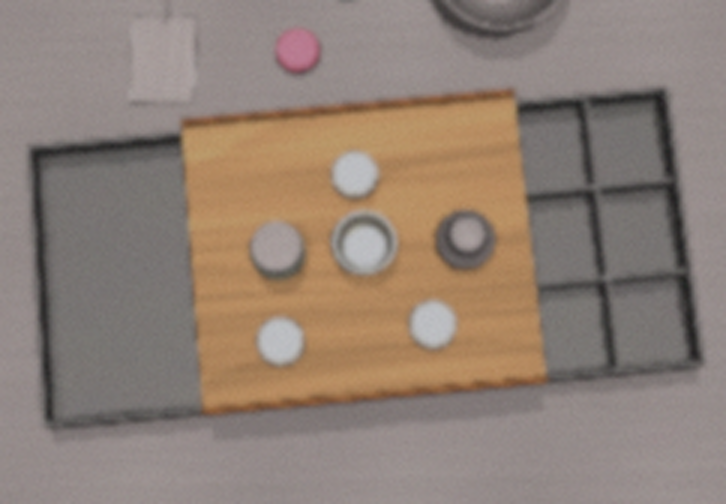

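View pics/crop_side.png

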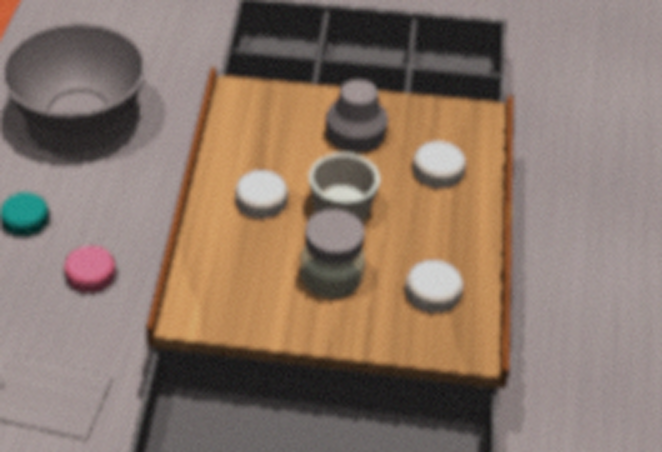

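The crops confirm three white discs on the wood. The pink and turquoise ones lie on the bench. Next I'll work out the board frame, the obstacle positions and the tool turn.

```bash
cat >> h.py <<'E'
B=np.array([.5575,0.0]); a=np.radians(3.65); ex=np.array([np.cos(a),np.sin(a)]); ey=np.array([-np.sin(a),np.cos(a)])
def tob(p): d=np.array(p)[:2]-B; return np.array([d@ex,d@ey]).round(4)
def tow(bx,by): return (B+bx*ex+by*ey).round(4)
E
python3 - <<'E'
from workcell import *
from h import *
from scipy.spatial.transform import Rotation as R
f=grab_frame("top")
for n,u,v,z in(("jar",290,277,.125),("ram",318.3,276,.106),("timer",352.3,273,.122),("can",152,294,.11)): p=onz(f,u,v,z); print(n,p.round(4),tob(p))
for n,p in(("c1",(.484,-.0665)),("c2",(.4727,.075)),("c3",(.628,.0017))): print(n,tob(p))
s=observe(); r=R.from_quat(s["tool_rot"]); print(r.as_matrix().round(3)); z=r.as_matrix()[:,2]; print("jaw deg",np.degrees(np.arctan2(z[1],z[0])),s["time"])
for n,b in(("c2start",(-.08,.035)),("c2end",(-.08,.155)),("c1start",(-.0776,-.11)),("c1end",(-.0776,.155)),("c3start",(.0705,-.05)),("c3end",(.075,.155))): print(n,tow(*b))
for n in("side","top"):
    f=grab_frame(n);print([np.round(proj(f,tow(x,y).tolist()+[.07])) for x,y in((-.14,.16),(.14,-.16))])
E
```

```text
jar [0.5537 0.0713 0.125 ] [0.0007 0.0714]
ram [ 0.557  -0.0061  0.106 ] [-0.0009 -0.0061]
timer [ 0.56   -0.0995  0.122 ] [-0.0038 -0.0995]
can [0.5204 0.4518 0.11  ] [-0.0083  0.4532]
c1 [-0.0776 -0.0617]
c2 [-0.0799  0.0802]
c3 [ 0.0705 -0.0028]
[[ 0.937 -0.001  0.348]
 [-0.348 -0.001  0.937]
 [-0.    -1.    -0.001]]
jaw deg 69.61655022346326 0.25
c2start [0.4754 0.0298]
c2end [0.4678 0.1496]
c1start [ 0.4871 -0.1147]
c1end [0.4702 0.1497]
c3start [ 0.631  -0.0454]
c3end [0.6225 0.1595]
[array([433., 319.]), array([314., 197.])]
[array([263., 333.]), array([367., 225.])]
```

jog_arm:
  series:
    - [0.34,-0.63,0,0,0,-8]
    - [0.34,-0.63,0,0,0,-8]
    - [0.34,-0.63,0,0,0,-8]
    - [0.34,-0.63,0,0,0,-8]
    - [0.34,-0.63,0,0,0,-8]
    - [0.34,-0.63,0,0,0,-8]
    - [0.34,-0.63,0,0,0,-9]
    - [0.34,-0.63,0,0,0,-9]
  gripper: 0.24
  squeeze: 10

```text
time: 1.35
tcp_pos: [0.3368, 0.286, 0.2056]
tool_rot: [-0.514, 0.485, -0.485, 0.514]
contact_force: [0.4, 0.1, -0.3]
gripper_width: 0.0227
```

jog_arm:
  series:
    - [0.34,-0.64,0,0,0,0]
    - [0.34,-0.64,0,0,0,0]
    - [0.34,-0.64,0,0,0,0]
    - [0.34,-0.64,0,0,0,0]
    - [0.34,-0.64,0,0,0,0]
    - [0.34,-0.64,0,0,0,0]
    - [0.34,-0.64,0,0,0,0]
    - [0.34,-0.64,0,0,0,0]

```text
time: 2.35
tcp_pos: [0.4728, 0.0299, 0.2056]
tool_rot: [-0.515, 0.484, -0.484, 0.516]
contact_force: [0.7, 0.3, -0.2]
gripper_width: 0.0223
```

jog_arm:
  series:
    - [0.05,0,-0.3,0,0,0]
    - [0,0,-0.5,0,0,0]
    - [0,0,-0.5,0,0,0]
    - [0,0,-0.5,0,0,0]
    - [0,0,-0.3,0,0,0]
    - [0,0,-0.2,0,0,0]
    - [0,0,0,0,0,0]
    - [0,0,0,0,0,0]

```text
time: 3.35
tcp_pos: [0.4756, 0.031, 0.0912]
tool_rot: [-0.515, 0.484, -0.484, 0.516]
contact_force: [0.5, -0.1, -0.8]
gripper_width: 0.0227
```

Run:
```python
from workcell import *
from h import *
s=observe(); print(s["tcp_pos"],tob(s["tcp_pos"]),s["contact_force"])
f=grab_frame("side"); c=f["color"][150:420,240:480]; cv2.imwrite("pics/s1.png",cv2.resize(c,None,fx=2.2,fy=2.2))
```

```text
[0.47557469 0.0309851  0.09122816] [-0.0798  0.0361] [ 0.52555843 -0.14402377 -0.84542588]
```

View pics/s1.png

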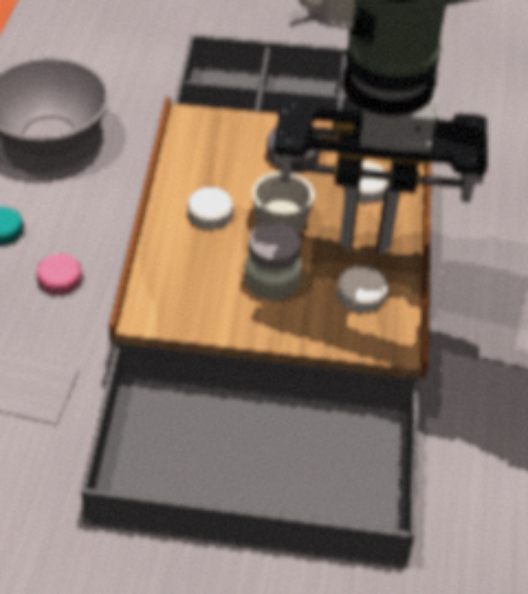

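The fingertips, at (345,247) and (383,247) in the crop, stand behind cap2 at (362,287) and clear of the jar. I'll lower and push.

jog_arm:
  series:
    - [0,0,-0.14,0,0,0]
    - [0,0,-0.13,0,0,0]
    - [0,0,0,0,0,0]
    - [-0.01,0.15,0,0,0,0]
    - [-0.01,0.2,0,0,0,0]
    - [-0.01,0.2,0,0,0,0]
    - [-0.015,0.2,0,0,0,0]
    - [-0.015,0.2,0,0,0,0]

```text
time: 4.4
tcp_pos: [0.4718, 0.0794, 0.077]
tool_rot: [-0.516, 0.484, -0.484, 0.516]
contact_force: [0.6, -0.4, 0.0]
gripper_width: 0.0224
```

```bash
cat > look.py <<'E'
import sys
from workcell import *
from h import *
s=observe(); print(s["time"],s["tcp_pos"],tob(s["tcp_pos"]),s["contact_force"])
f=grab_frame("side"); c=f["color"][150:420,240:480]; cv2.imwrite(f"pics/{sys.argv[1]}.png",cv2.resize(c,None,fx=2.2,fy=2.2))
E
python3 look.py s2
```

```text
4.4 [0.47175346 0.0793532  0.07700916] [-0.0805  0.0847] [ 0.60019442 -0.35507067  0.04958185]
```

View pics/s2.png

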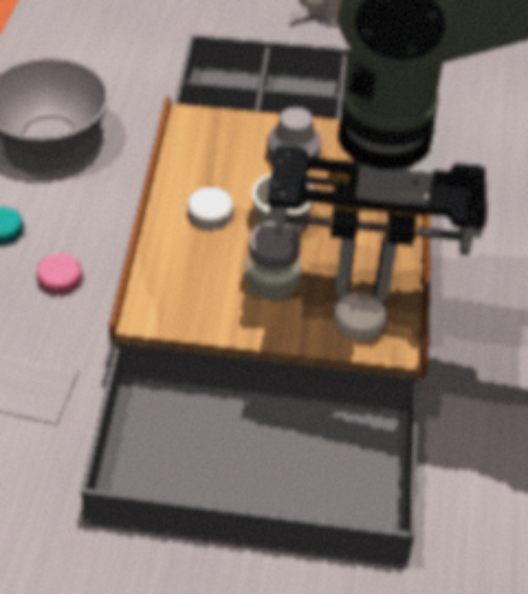

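The cap is cradled and sliding straight. I'll push it over the end.

jog_arm:
  series:
    - [-0.015,0.2,0,0,0,0]
    - [-0.015,0.2,0,0,0,0]
    - [-0.015,0.2,0,0,0,0]
    - [-0.015,0.2,0,0,0,0]
    - [-0.01,0.2,0,0,0,0]
    - [-0.01,0.2,0,0,0,0]
    - [0,0.1,0,0,0,0]
    - [0,0,0,0,0,0]

```text
time: 5.45
tcp_pos: [0.4678, 0.1438, 0.0769]
tool_rot: [0.516, -0.484, 0.484, -0.516]
contact_force: [0.0, 0.1, -0.1]
gripper_width: 0.0225
```

```bash
python3 look.py s3
```

```text
5.45 [0.46776312 0.14382114 0.07691725] [-0.0804  0.1492] [ 0.02484748  0.08183782 -0.12664627]
```

View pics/s3.png

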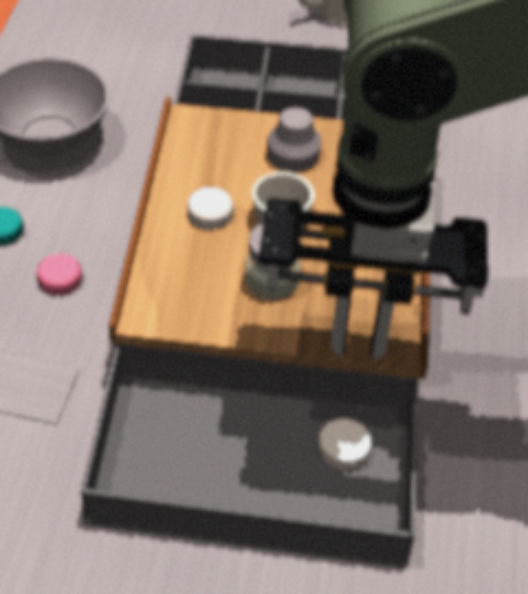

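Cap2 is lying in the scrap pan at (345,443). Next is cap1: rise, go back behind it, and descend.

jog_arm:
  series:
    - [0,0,0.5,0,0,0]
    - [0,0,0.9,0,0,0]
    - [0.05,-0.7,0,0,0,0]
    - [0.06,-0.9,0,0,0,0]
    - [0.07,-0.9,0,0,0,0]
    - [0.07,-0.9,0,0,0,0]
    - [0.07,-0.9,0,0,0,0]
    - [0.06,-0.81,0,0,0,0]

```text
time: 6.5
tcp_pos: [0.4866, -0.114, 0.147]
tool_rot: [-0.515, 0.484, -0.484, 0.515]
contact_force: [0.3, 0.7, -0.1]
gripper_width: 0.023
```

jog_arm:
  series:
    - [0,0,0,0,0,0]
    - [0,0,-0.4,0,0,0]
    - [0,0,-0.4,0,0,0]
    - [0,0,-0.2,0,0,0]
    - [0,0,-0.1,0,0,0]
    - [0,0,0,0,0,0]
    - [0,0,0,0,0,0]
    - [0,0,0,0,0,0]

```text
time: 7.5
tcp_pos: [0.4873, -0.1122, 0.0926]
tool_rot: [-0.515, 0.484, -0.484, 0.516]
contact_force: [0.1, -0.3, 0.2]
gripper_width: 0.0224
```

```bash
python3 look.py s4
```

```text
7.5 [ 0.48732163 -0.11218255  0.09259514] [-0.0772 -0.1075] [ 0.08386623 -0.34000188  0.22373507]
```

View pics/s4.png

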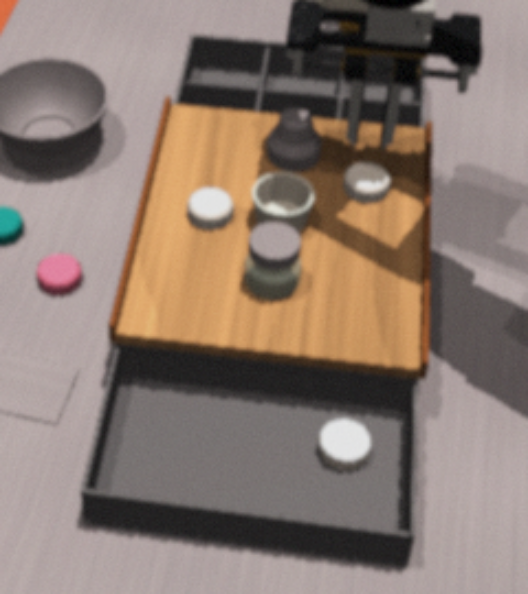

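Fingers are straddling behind cap1. Pushing.

jog_arm:
  series:
    - [0,0,-0.16,0,0,0]
    - [0,0,-0.15,0,0,0]
    - [0,0,0,0,0,0]
    - [-0.01,0.15,0,0,0,0]
    - [-0.01,0.2,0,0,0,0]
    - [-0.015,0.2,0,0,0,0]
    - [-0.015,0.2,0,0,0,0]
    - [-0.015,0.2,0,0,0,0]

```text
time: 8.55
tcp_pos: [0.4836, -0.0637, 0.0766]
tool_rot: [-0.516, 0.484, -0.484, 0.516]
contact_force: [0.1, 0.4, -0.6]
gripper_width: 0.0226
```

jog_arm:
  series:
    - [-0.015,0.2,0,0,0,0]
    - [-0.01,0.2,0,0,0,0]
    - [-0.015,0.2,0,0,0,0]
    - [-0.01,0.2,0,0,0,0]
    - [-0.015,0.2,0,0,0,0]
    - [-0.01,0.2,0,0,0,0]
    - [-0.015,0.2,0,0,0,0]
    - [-0.015,0.2,0,0,0,0]

```text
time: 9.55
tcp_pos: [0.4782, 0.0161, 0.0764]
tool_rot: [0.516, -0.484, 0.484, -0.516]
contact_force: [0.1, 0.1, 0.3]
gripper_width: 0.0222
```

```bash
python3 look.py s5
```

```text
9.55 [0.47824389 0.0161406  0.07644092] [-0.0781  0.0212] [0.05027546 0.10493346 0.25233722]
```

View pics/s5.png

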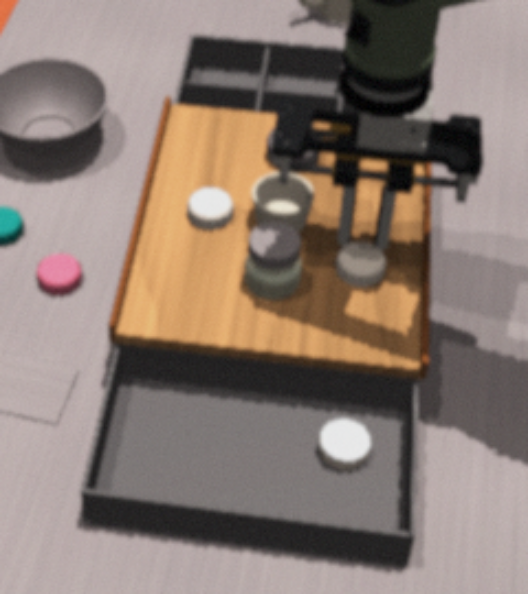

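Still cradled at (361,265). Continuing to the end.

jog_arm:
  series:
    - [-0.015,0.2,0,0,0,0]
    - [-0.01,0.2,0,0,0,0]
    - [-0.015,0.2,0,0,0,0]
    - [-0.01,0.2,0,0,0,0]
    - [-0.015,0.2,0,0,0,0]
    - [-0.01,0.2,0,0,0,0]
    - [-0.015,0.2,0,0,0,0]
    - [-0.015,0.2,0,0,0,0]

```text
time: 10.6
tcp_pos: [0.473, 0.0961, 0.0765]
tool_rot: [0.516, -0.484, 0.484, -0.516]
contact_force: [0.2, -0.7, -0.1]
gripper_width: 0.0224
```

jog_arm:
  series:
    - [-0.015,0.2,0,0,0,0]
    - [-0.01,0.2,0,0,0,0]
    - [-0.015,0.2,0,0,0,0]
    - [-0.01,0.2,0,0,0,0]
    - [-0.01,0.18,0,0,0,0]
    - [0,0,0,0,0,0]
    - [0,0,0,0,0,0]
    - [0,0,0,0,0,0]

```text
time: 11.6
tcp_pos: [0.4701, 0.1442, 0.0764]
tool_rot: [0.515, -0.484, 0.484, -0.515]
contact_force: [0.1, 0.5, 0.5]
gripper_width: 0.0224
```

```bash
python3 look.py s6
```

```text
11.6 [0.47009719 0.14420225 0.07643616] [-0.078   0.1495] [0.06907141 0.47710975 0.47510732]
```

View pics/s6.png

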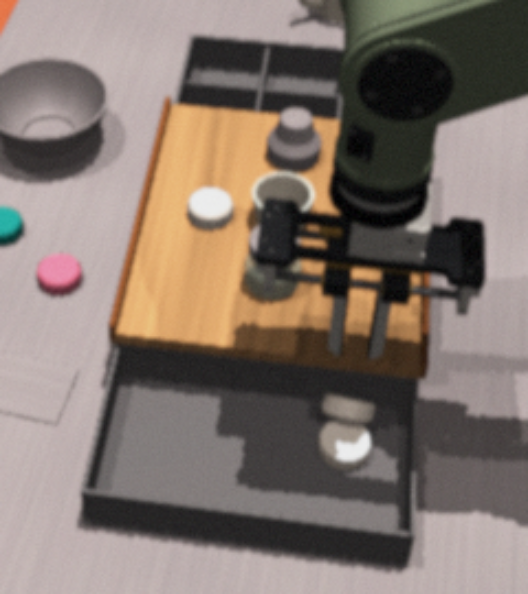

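Cap1 is in the pan at (347,407), apparently tilted next to cap2. I'll check it again later. Now cap3: rise high over the middle items, cross over, and descend behind it.

jog_arm:
  series:
    - [0,0,0.5,0,0,0]
    - [0,0,0.9,0,0,0]
    - [0,0,0.9,0,0,0]
    - [0.65,-0.76,0,0,0,0]
    - [0.65,-0.76,0,0,0,0]
    - [0.65,-0.76,0,0,0,0]
    - [0.65,-0.76,0,0,0,0]
    - [0.65,-0.75,0,0,0,0]

```text
time: 12.65
tcp_pos: [0.6334, -0.0467, 0.1913]
tool_rot: [-0.515, 0.484, -0.484, 0.515]
contact_force: [1.0, 0.7, -0.3]
gripper_width: 0.0226
```

```bash
python3 look.py s7
python3 - <<'E'
from workcell import *
from h import *
f=grab_frame("top")
for b in blobs(f,.088,185): print(*b)
cv2.imwrite("pics/t7.png",cv2.resize(f["color"][200:360,180:450],None,fx=2.9,fy=2.9))
E
```

```text
12.65 [ 0.63340501 -0.04670175  0.19134047] [ 0.0728 -0.0514] [ 0.95701709  0.70965581 -0.26396144]
176 [477.4 277.9] [ 0.5411 -0.4494  0.088 ]
114 [246.2 313.3] [0.4619 0.196  0.088 ]
498 [ 32.6 445.8] [0.13   0.7622 0.088 ]
```

View pics/s7.png

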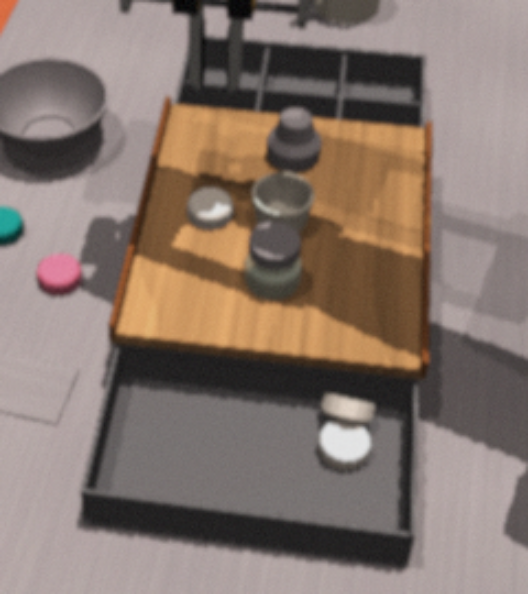

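jog_arm:
  series:
    - [-0.01,0,-0.4,0,0,0]
    - [0,0,-0.5,0,0,0]
    - [0,0,-0.5,0,0,0]
    - [0,0,-0.4,0,0,0]
    - [0,0,-0.2,0,0,0]
    - [0,0,0,0,0,0]
    - [0,0,0,0,0,0]
    - [0,0,0,0,0,0]

```text
time: 13.75
tcp_pos: [0.633, -0.0452, 0.0927]
tool_rot: [-0.515, 0.483, -0.485, 0.516]
contact_force: [0.1, 0.2, -0.1]
gripper_width: 0.0222
```

```bash
python3 look.py s8
```

```text
13.75 [ 0.63299216 -0.04523194  0.09271116] [ 0.0725 -0.0499] [ 0.08268785  0.17722524 -0.09156426]
```

View pics/s8.png

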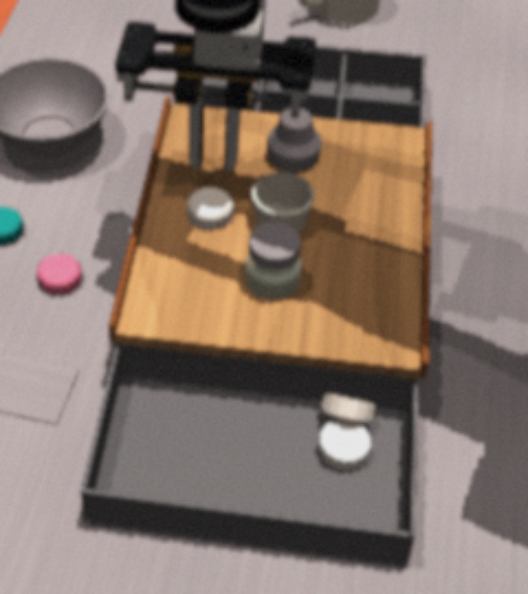

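jog_arm:
  series:
    - [0,0,-0.16,0,0,0]
    - [0,0,-0.15,0,0,0]
    - [0,0,0,0,0,0]
    - [-0.01,0.15,0,0,0,0]
    - [-0.01,0.2,0,0,0,0]
    - [-0.005,0.2,0,0,0,0]
    - [-0.005,0.2,0,0,0,0]
    - [-0.005,0.2,0,0,0,0]

```text
time: 14.8
tcp_pos: [0.6303, 0.0034, 0.0761]
tool_rot: [-0.516, 0.484, -0.484, 0.516]
contact_force: [-0.3, -0.6, -0.3]
gripper_width: 0.0223
```

```bash
python3 look.py s9
```

```text
14.8 [0.63033721 0.00337037 0.07608655] [ 0.0729 -0.0013] [-0.27942071 -0.56798    -0.25800374]
```

View pics/s9.png

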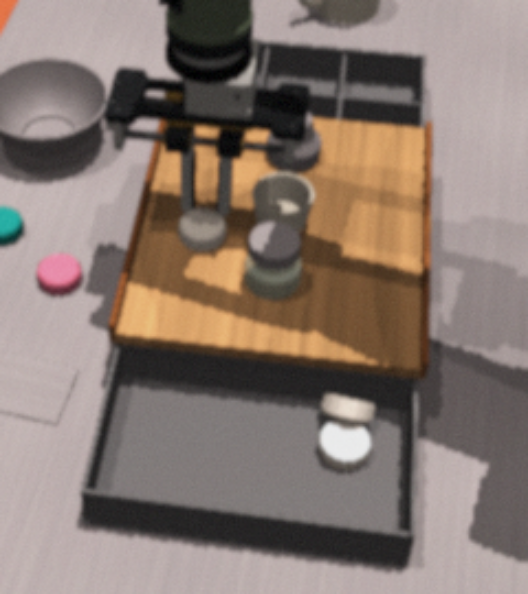

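Cap3 is cradled at (203,230), with nothing else touched. I'll push it the rest of the way.

jog_arm:
  series:
    - [-0.005,0.2,0,0,0,0]
    - [-0.005,0.2,0,0,0,0]
    - [-0.01,0.2,0,0,0,0]
    - [-0.01,0.2,0,0,0,0]
    - [-0.01,0.2,0,0,0,0]
    - [-0.01,0.2,0,0,0,0]
    - [-0.01,0.2,0,0,0,0]
    - [-0.01,0.2,0,0,0,0]

```text
time: 15.85
tcp_pos: [0.6268, 0.0832, 0.076]
tool_rot: [0.516, -0.484, 0.484, -0.516]
contact_force: [0.0, -0.2, 0.9]
gripper_width: 0.0223
```

jog_arm:
  series:
    - [-0.01,0.2,0,0,0,0]
    - [-0.01,0.2,0,0,0,0]
    - [-0.01,0.2,0,0,0,0]
    - [-0.01,0.2,0,0,0,0]
    - [-0.01,0.2,0,0,0,0]
    - [-0.01,0.2,0,0,0,0]
    - [-0.01,0.2,0,0,0,0]
    - [0,0,0,0,0,0]

```text
time: 16.85
tcp_pos: [0.6232, 0.1534, 0.0759]
tool_rot: [-0.516, 0.484, -0.484, 0.516]
contact_force: [0.3, 0.3, 0.6]
gripper_width: 0.0225
```

```bash
python3 look.py s10
```

```text
16.85 [0.62316945 0.15337623 0.07589932] [0.0753 0.1489] [0.27603408 0.26352308 0.63486557]
```

View pics/s10.png

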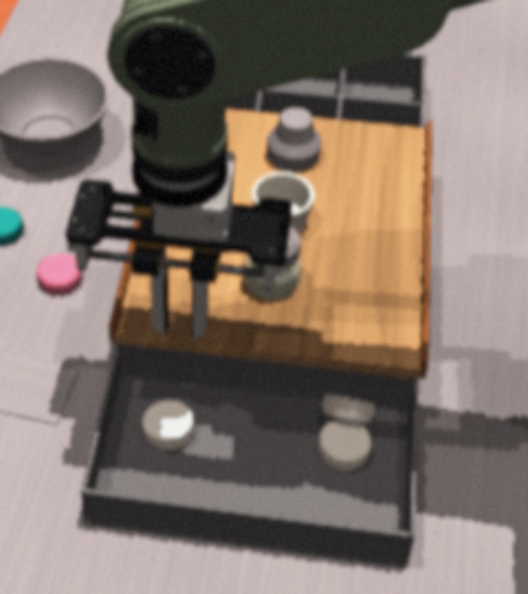

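Cap3 is flat in the pan at (168,424). I'll raise the hand clear, then check the result.

jog_arm:
  series:
    - [0,0,0.5,0,0,0]
    - [0,0,0.9,0,0,0]
    - [0,0,0.9,0,0,0]
    - [0,0,0.9,0,0,0]
    - [0,0,0.5,0,0,0]
    - [-0.5,-0.9,0,0,0,0]
    - [-0.5,-0.9,0,0,0,0]
    - [-0.5,-0.9,0,0,0,0]

```text
time: 17.9
tcp_pos: [0.5474, 0.0159, 0.2611]
tool_rot: [0.516, -0.484, 0.484, -0.515]
contact_force: [0.2, 0.2, 0.5]
gripper_width: 0.0223
```

jog_arm:
  series:
    - [-0.5,-0.9,0,0,0,0]
    - [-0.5,-0.9,0,0,0,0]
    - [-0.5,-0.9,0,0,0,0]
    - [-0.5,-0.9,0,0,0,0]
    - [-0.3,-0.9,0,0,0,0]
    - [0,-0.4,0,0,0,0]
    - [0,0,0,0,0,0]
    - [0,0,0,0,0,0]

```text
time: 18.9
tcp_pos: [0.4337, -0.2264, 0.2608]
tool_rot: [-0.516, 0.484, -0.483, 0.516]
contact_force: [0.3, -0.4, -0.3]
gripper_width: 0.0225
```

```bash
python3 look.py s11
python3 - <<'E'
from workcell import *
from h import *
for n in ("side","top"):
    f=grab_frame(n); print(n)
    for z in(.022,.026):
        for b in blobs(f,z,150,15): 
            t=tob(b[2]); 
            if abs(t[0])<.15 and .1<t[1]<.35: print(z,*b[:2],t)
for q in(("jar",290,277,.125),("ram",318.3,276,.106),("timer",352.3,273,.122),("can",152,294,.11)): pass
old=cv2.imread("pics/top0.png"); d=cv2.absdiff(old,f["color"]).max(2); 
for n,x,y in(("jar",290,277),("ram",318,276),("timer",352,273),("can",152,295),("mug",480,277)): print(n,d[y-12:y+12,x-12:x+12].mean())
cv2.imwrite("pics/t11.png",cv2.resize(f["color"][200:360,180:450],None,fx=2.9,fy=2.9))
E
```

```text
18.9 [ 0.43372495 -0.2264105   0.26075889] [-0.1379 -0.2181] [ 0.31317896 -0.41899425 -0.32631555]
side
0.022 160 [397.9 335. ] [-0.0779  0.1711]
0.022 351 [315.5 341.8] [0.0787 0.211 ]
0.022 311 [396.4 350.7] [-0.0771  0.2081]
0.026 160 [397.9 335. ] [-0.0777  0.1741]
0.026 351 [315.5 341.8] [0.0782 0.2139]
0.026 311 [396.4 350.7] [-0.0769  0.211 ]
top
0.022 180 [241.4 260.1] [0.0798 0.2123]
0.022 298 [251.  312.9] [-0.0762  0.1949]
0.026 180 [241.4 260.1] [0.079  0.2118]
0.026 298 [251.  312.9] [-0.0767  0.1946]
jar 7.513888888888889
ram 7.527777777777778
timer 8.75173611111111
can 6.751736111111111
mug 6.84375
```

View pics/s11.png

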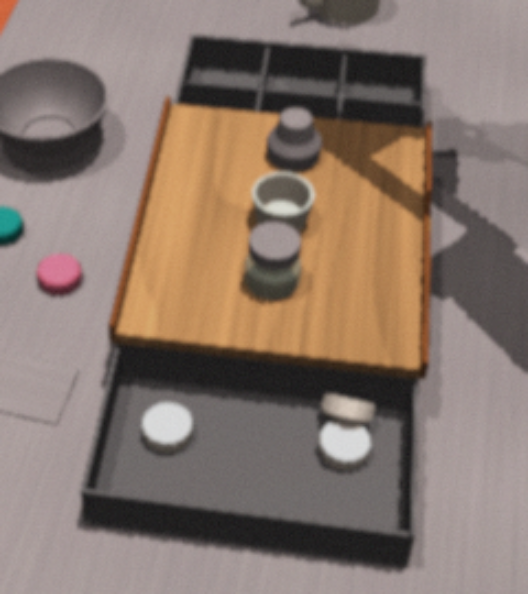

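View pics/t11.png

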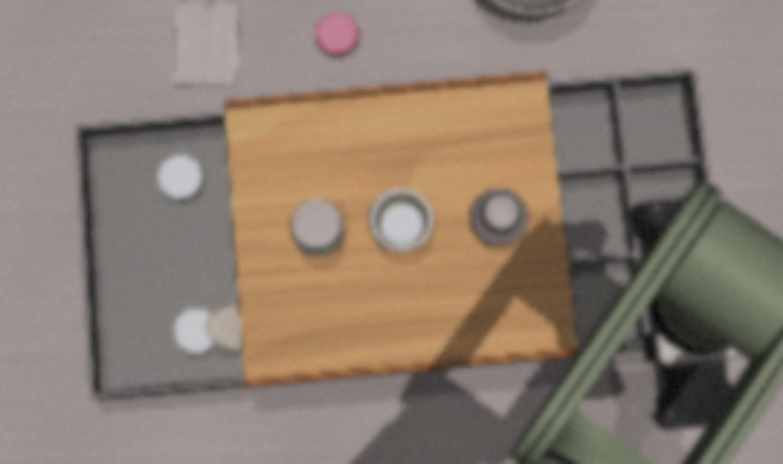

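Everything checks out:
- **Cap2 and cap3:** flat in the plain pan.
- **Cap1:** at rest in the pan, tilted with one edge on cap2. Its centre is at about board y 0.178 and z 0.025, about 20 mm inside both the wall and height limits.
- **Standing items:** unchanged in the images.
- **Hand:** clear of everything.

I'll hand in.

Run:
```python
from workcell import *
print(finish_job())
```

```text
the job is handed in; nothing more can be done
None
```

All three caps are in the plain scrap pan at the board's +y end, and I handed the job in at about 19 s. I pushed each cap on its own with the slightly opened fingertips held behind it, stopping the fingers short of the board's end so the caps dropped off by themselves.

**Last checks:**
- **Caps:** cap2 and cap3 lie flat in the pan. Cap1 is not flat: it leans with one edge on cap2, and I saw no movement between pictures.
- **Cap1's position:** the two views disagreed on it, because in the top view it merged with cap2 and the board's end hides part of it. From its shape I estimate its centre at board y ≈ 0.178 m and z ≈ 0.025 m. That is about 20 mm inside the limits.
- **Other items:** the divided pan looked empty where it was visible, but the arm covered part of it in the last top view. Comparing the top picture with the first showed no visible shift of the jar, ramekin, timer, canister or mug.
- **Hand:** it ended about 0.26 m above the bench, clear of everything.

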